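# Reject the dispenser valve with the loose lever

## Robot

A 7-joint arm with a two-finger parallel gripper is mounted at the origin on a cart in front of the work surface, level with it; the furniture and walls round the work are solid. World frame = base frame: x ahead of the robot, y to its left, z up, the work surface at z = 0. Lengths are in mm, angles in rad, forces in N, time in s.
With the tool pointing down it reaches from about 400 to 875 mm from the base axis. Payload 6.5 kg.
Tool frame: the origin (TCP) lies on the front face of the gripper's body, between the roots of the fingers; the fingertips stand 64 mm ahead of it and the grasp point (between the pads) lies 45 mm ahead of it (bot.grip_depth is the distance from the TCP to the grasp point, in mm); z points along the fingers, y is the line along which they close (so a half turn about z gives the same grasp; the last joint's range is limited). The gripper opens to 88 mm and grips with 3 to 60 N. Pads are 18 mm wide; open, the fingers measure 123 mm over their backs; the gripper's body (75 mm by 187 mm) begins 45 mm behind the grasp point.
Start: joints at [1.251, 0.536, -0.004, 1.538, 0.003, 1.067, -0.071], TCP at [163.203, -629.17, 302.716] pointing down, gripper open.
Joint ranges: [-2.7, 2.7], [-0.37, 2.16], [-1.27, 1.26], [0.24, 2.4], [-1.31, 4.45], [0.19, 1.91], [-2.76, 2.76]. Speed limits (rad/s): [2.39, 2.39, 3.14, 3.14, 3.14, 3.14, 3.14].

## Interface

Orientations are given as a unit quaternion [w, x, y, z].
In Python, from plant import monitor, viewer, order, bot gives the robot as it stands.
- The arm moves only by the tool jog_arm, never from a script. Its argument "motion" is a list of rows, each a list of 3 entries, a list of its own where there are three numbers: the opening, from -1 (shut) to 1 (fully open), then the shift along the tool's x, y, z scaled (see below), then the turn, a rotation vector about the tool's x, y, z scaled (see below). A call has 1 to 10 rows; each row shifts and turns the commanded pose from where the row before left it, along the tool's axes as they then stand; what a row does not reach is not made up. The controller multiplies each number of a shift by 0.03 m and each number of a turn by 180 degrees. A row lasts 1/12 s, in which the tool goes at most 41.7 mm and 7.16 degrees, less where a joint would pass 70% of its speed; a pose out of reach is approached as far as the arm can. A call with a number of a shift or a turn outside -1 to 1 is refused whole. A call with a gripper value outside its range is refused whole. The fingers move at their own pace and stop on an object; "grip_force" is the grip in N (left out, the last holds). Time passes only in rows, so rows that do not move let the fingers close. It gives the time, the measured TCP pose, the force, the opening and the grip force at its end, in the units of the state.
- monitor.get_obs(): the state, without advancing time (a new reading comes with each control period).
- viewer.camera(name): name is "scene" or "side" or "wrist"; returns the picture (480x640x3 uint8, blue, green, red); there is no depth.
- viewer.calibration(name): a dict with "fx", "fy", "cx", "cy" (pixels), "D" ([k1, k2, p1, p2, k3] as OpenCV has them; the pictures are not rectified), "rvec" (rotation vector, rad) and "tvec" (3), from world to camera coordinates, as OpenCV has them. Camera axes: x right, y down, z forward; pixel columns grow to the right and rows downward; lengths in mm; the calibration is good to about 2 mm. A picture is of the moment at which its call begins: read the wrist's pose just before it. calibration takes no time and is no camera call; for the wrist camera it gives the pose at the moment of the call.
- order.hand_in(): hands the job in; it is judged then, once.
The state is a dict: "clock": time; "joint_positions": joint angles; "joint_velocities": joint speeds; "effort": joint torques, N m; "position": TCP position; "tool_rot": TCP orientation; "contact_force": force on the tool from outside, world axes, zero at the start; "ft_torque": the same for the moment, N m; "grip_width": finger opening in mm; "finger_force": force on a finger pad.
Only numpy, scipy, OpenCV 4.12 (cv2) and the standard library are available. Lean on these libraries where they do the work, as an engineer would, in place of code of your own. Each camera call takes 0.05 s, during which the arm holds its last target. There are 200 camera calls.

## Task

Three washed dispenser valves stand in the rack and one of them has a worn lever joint. Going from the left valve to the right one, rock each lever gently by nudging it from the side (do not grip it), first to the left and then to the right, until you feel it resist. Then lift the valve whose lever has loose play out by its black knob and set it down gently, upright, in the white tray with its loose lever left swung over to the right as a mark; leave the two sound valves seated in the rack and the tape, label roll and bowl where they are.

Things in the scene. Friction and masses are not known exactly. Their poses are not given: they have to be found in the camera images.
- rack: White plastic rack fixed on the worktop, 90 (x) x 360 (y) x 35 mm high. Origin: centre of its underside; x points away from the robot, y along the row to the robot's left. Three square pockets 110 mm apart in y, 27 mm deep (floor 8 mm above the worktop), each hold one steel lever valve, all alike to the eye, in the rack's orientation. The loose one can be any of the three.
- valve0: Left valve (rack +y), about 0.5 kg. Origin: centre of its underside; axes start as the rack's. Square foot 40 x 40 x 38 mm, 0.75 mm clearance a side in its pocket; round neck; outlet stub to +x; lever to -x; on top a round black knob 26 mm in diameter, 61.5 to 89 mm above the underside (69.5 to 97 mm above the worktop in the rack), free all round and above, to grip and lift by.
- valve1: Middle valve, the same to look at. Lever of each valve: a flat steel bar toward the robot (-x), 12 mm wide, 8 mm thick, underside 51.5 and top 59.5 mm above the valve's underside (59.5 to 67.5 mm above the worktop in the rack), reaching 75 mm from the valve's axis. Its last 30 mm stand out in front of the rack over free worktop.
- valve2: Right valve (rack -y), the same to look at. A lever is damaged by more than 20 N, so it is nudged from the side near its end and not gripped; 4 to 6 N there is enough to feel whether it stops early or late. The fit of the foot in the pocket and its tilt add some 2 to 5 mm each way at the lever end to any valve.
- lever0 (a joint): Angle (rad) of the left valve's lever about the valve's vertical axis, from straight; positive swings its end to the right (rack -y), negative to the left. A sound lever meets resistance after about 0.05 to 0.12 rad each way (3 to 8 mm at 63 mm from the axis); a loose one drifts nearly free to a stop at 0.35 rad (22 mm) each way. It stays where it is left.
- lever1 (a joint): The same for the middle valve. All levers start within 0.03 rad of straight.
- lever2 (a joint): The same for the right valve.
- reject_tray: White shallow food pack tray, 135 (its x) x 195 (its y) x 24 mm high, fixed on the worktop to the left of the rack with its long side roughly pointing away from the robot. Origin: centre of its underside; flat floor about 95 x 150 mm, 4 to 8 mm above the worktop.
- masking_tape: Roll of masking tape, 96 mm in diameter, 25 mm high, lying to the right of the rack; origin at the centre of its underside. Not to be disturbed.
- label_roll: White label roll, 72 mm in diameter, 50 mm high, standing behind the rack; origin at the centre of its underside. Not to be disturbed.
- steel_bowl: Steel bowl, 124 mm in diameter, 45 mm high, to the right of the rack and farther back than the tape; origin at the centre of its underside. Not to be disturbed.

How it is judged (in metres and radians):
On the way, in this order (a step that is already met when the one before it is completed fails the run):
1. the lever of the left valve is rocked to the left until it resists the fingers (turned over 0.03 rad and pressed with over 1.5 N) (value of joint lever0 below -0.03 rad and contact force between lever0 and the fingers above 1.5 N), for 0.04 s.
2. the lever of the left valve is rocked to the right until it resists the fingers (turned over 0.03 rad and pressed with over 1.5 N) (value of joint lever0 above 0.03 rad and contact force between lever0 and the fingers above 1.5 N), for 0.04 s.
3. the lever of the middle valve is rocked to the left until it resists the fingers (turned over 0.03 rad and pressed with over 1.5 N) (value of joint lever1 below -0.03 rad and contact force between lever1 and the fingers above 1.5 N), for 0.04 s.
4. the lever of the middle valve is rocked to the right until it resists the fingers (turned over 0.03 rad and pressed with over 1.5 N) (value of joint lever1 above 0.03 rad and contact force between lever1 and the fingers above 1.5 N), for 0.04 s.
5. the lever of the right valve is rocked to the left until it resists the fingers (turned over 0.03 rad and pressed with over 1.5 N) (value of joint lever2 below -0.03 rad and contact force between lever2 and the fingers above 1.5 N), for 0.04 s.
6. the lever of the right valve is rocked to the right until it resists the fingers (turned over 0.03 rad and pressed with over 1.5 N) (value of joint lever2 above 0.03 rad and contact force between lever2 and the fingers above 1.5 N), for 0.04 s.
At the end, for the whole second after the job is handed in: The loose valve stands at rest in the tray, upright within 0.25 rad, within 50 mm (tray x) and 80 mm (tray y) of its centre, lever over 0.2 rad to the right (where only the loose one stays); the two sound valves still seated, moved under 8 mm, tilted under 0.12 rad (((x of valve0 in the frame of reject_tray between -0.05 and 0.05 m and y of valve0 in the frame of reject_tray between -0.08 and 0.08 m and z of valve0 in the frame of reject_tray between -0.005 and 0.02 m and angle between valve0's own z axis and vertical below 0.25 rad and value of joint lever0 above 0.2 rad and distance of each of valve1, valve2 from where it was at the start of the episode below 0.008 m and angle between each of valve1, valve2's own z axis and vertical below 0.12 rad and linear speed of each of valve0, valve1, valve2 below 0.02 m/s) or (x of valve1 in the frame of reject_tray between -0.05 and 0.05 m and y of valve1 in the frame of reject_tray between -0.08 and 0.08 m and z of valve1 in the frame of reject_tray between -0.005 and 0.02 m and angle between valve1's own z axis and vertical below 0.25 rad and value of joint lever1 above 0.2 rad and distance of each of valve0, valve2 from where it was at the start of the episode below 0.008 m and angle between each of valve0, valve2's own z axis and vertical below 0.12 rad and linear speed of each of valve0, valve1, valve2 below 0.02 m/s) or (x of valve2 in the frame of reject_tray between -0.05 and 0.05 m and y of valve2 in the frame of reject_tray between -0.08 and 0.08 m and z of valve2 in the frame of reject_tray between -0.005 and 0.02 m and angle between valve2's own z axis and vertical below 0.25 rad and value of joint lever2 above 0.2 rad and distance of each of valve0, valve1 from where it was at the start of the episode below 0.008 m and angle between each of valve0, valve1's own z axis and vertical below 0.12 rad and linear speed of each of valve0, valve1, valve2 below 0.02 m/s))); the robot touches nothing.
It fails at once if a lever is pressed or pinched with more than 20 N (contact force between any of lever0, lever1, lever2 and the fingers above 20 N).
It fails at once if a valve hits the tray with more than 60 N (contact force between any of valve0, valve1, valve2 and reject_tray above 60 N).
It fails at once if masking tape, label roll or bowl is shifted more than 30 mm (distance of any of masking_tape, label_roll, steel_bowl from where it was at the start of the episode above 0.03 m).
It also fails if it takes over 67 s, if anything falls off the work surface, if the arm or the gripper's body presses on something with over 40 N, if the wrist force passes 120 N, or if a joint passes its speed limit or range.

## Working session

There is one attempt and no reset: what is moved stays moved. The work goes in short steps, Python scripts to look and compute and a tool call to move; the robot and the scene stay as the last step left them, time stands still between calls to the robot, and variables do not carry over. Pictures are saved under pics/ and viewed, at most 10 in all, crops included, and the job is handed in when it is done.

Besides the shell and the picture viewer there is one more tool, called as name(argument=value, ...) on one line, values as JSON. jog_arm: Moves the arm, as the interface text tells. Shifts and turns lie within -1 to 1; 1 stands for 0.03 m of shift or 180 degrees of turn. Its arguments: {"type":"object","properties":{"motion":{"type":"array","items":{"type":"array"}},"grip_force":{"type":"number"}},"required":["motion"]}

```bash
ls; mkdir -p pics; python3 - <<'E'
from plant import monitor, viewer, order, bot
import cv2
print(monitor.get_obs())
for n in("scene","side"):
    cv2.imwrite(f"pics/{n}0.png",viewer.camera(n)); print(n,viewer.calibration(n))
E
```

```text
pics
{'clock': 0.0, 'joint_positions': array([ 1.25081824,  0.53717562, -0.00444554,  1.53883441,  0.00259703,
        1.06728446, -0.07119278]), 'joint_velocities': array([ 0.00043827, -0.00114432, -0.00118166,  0.00029396, -0.00060642,
       -0.00060148,  0.00110397]), 'effort': array([ 7.34897712e-04, -5.70984185e+01,  9.90521461e-01, -2.51601863e+01,
       -5.63706807e-02,  1.77149201e-02,  1.61663515e-04]), 'position': array([ 163.06536176, -628.70995009,  301.84787737]), 'tool_rot': array([-8.31662487e-04,  9.91954734e-01,  1.26590229e-01, -1.65822380e-04]), 'contact_force': array([ 0.22830731, -0.55465046, -0.22741913]), 'ft_torque': array([-0.00199489,  0.00431173,  0.00145612]), 'finger_force': 0.0, 'grip_width': 88.07045723509594}
scene {'fx': 585.3769649242787, 'fy': 585.3769649242787, 'cx': 316.1689831814665, 'cy': 229.47536023053084, 'D': array([-0.18589372,  0.        ,  0.        ,  0.        ,  0.        ]), 'rvec': array([ 1.37673507, -2.27296924,  0.80912433]), 'tvec': array([217.10171201, 450.44234597, 921.92299744])}
side {'fx': 489.7705209800931, 'fy': 489.7705209800931, 'cx': 322.54477742491036, 'cy': 240.41573419135068, 'D': array([-0.05239619,  0.        ,  0.        ,  0.        ,  0.        ]), 'rvec': array([ 2.09666354, -0.11043424,  0.08961278]), 'tvec': array([-576.07755283,   51.3087735 , 1312.46196993])}
```

View pics/scene0.png

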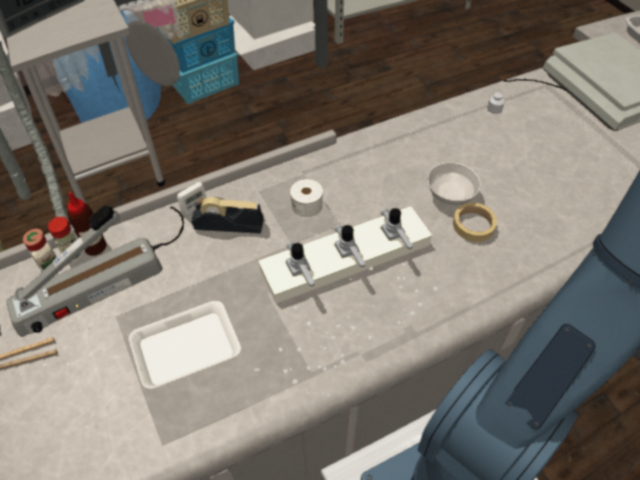

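View pics/side0.png

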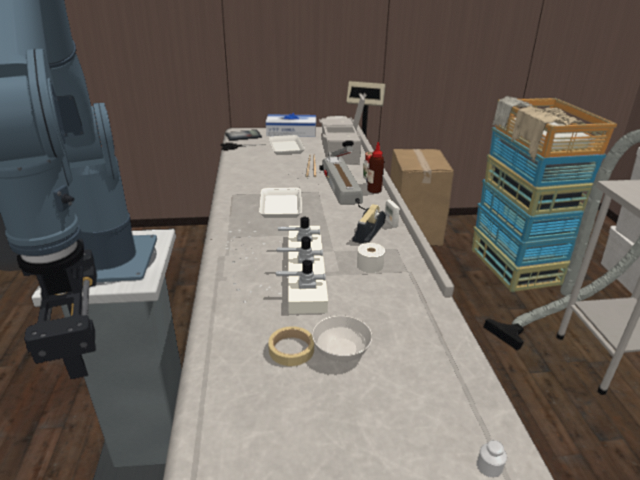

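The scene view shows the rack with knobs near (297,250), (346,234) and (394,215), and the tray near (185,345). The side view shows the same knobs at (305,223), (306,242) and (308,267).

```bash
cat > h.py <<'E'
import numpy as np, cv2
from plant import monitor, viewer, order, bot
def ray(n,uv,c=None):
    c=c or viewer.calibration(n)
    K=np.array([[c['fx'],0,c['cx']],[0,c['fy'],c['cy']],[0,0,1]])
    p=cv2.undistortPoints(np.array(uv,float).reshape(-1,1,2),K,np.array(c['D']))[:,0]
    R=cv2.Rodrigues(np.array(c['rvec']))[0]
    o=-R.T@np.array(c['tvec']); d=np.c_[p,np.ones(len(p))]@R
    return o,d
def plane(n,uv,z,c=None):
    o,d=ray(n,uv,c); return o+d*((z-o[2])/d[:,2])[:,None]
def blobs(m,amin):
    k,l,s,ce=cv2.connectedComponentsWithStats(m.astype(np.uint8))
    return [(ce[i],s[i]) for i in range(1,k) if s[i][4]>=amin],l
E
python3 - <<'E'
from h import *
np.set_printoptions(precision=1,suppress=True)
im=cv2.imread('pics/scene0.png'); g=im.max(2)
m=np.zeros(g.shape,bool); m[200:265,280:410]=g[200:265,280:410]<60
B,_=blobs(m,40)
uv=[b[0] for b in B]; print(uv,[b[1] for b in B]); A=plane('scene',uv,84); print(A)
s=cv2.imread('pics/side0.png').max(2); m=np.zeros(s.shape,bool); m[212:276,290:320]=s[212:276,290:320]<60
B2,_=blobs(m,20); uv2=[b[0] for b in B2]; print(uv2,[b[1] for b in B2]); print(plane('side',uv2,84))
hsv=cv2.cvtColor(im,cv2.COLOR_BGR2HSV)
w=((hsv[...,2]>205)&(hsv[...,1]<32)).astype(np.uint8)
cs,_=cv2.findContours(w,cv2.RETR_EXTERNAL,cv2.CHAIN_APPROX_NONE)
for c in cs:
    if cv2.contourArea(c)>1500:
        x,y,W,H=cv2.boundingRect(c)
        if y<180: continue
        for z in (24,35):
            P=plane('scene',c[:,0].astype(float),z)[:,:2].astype(np.float32)
            print((x,y,W,H),z,cv2.minAreaRect(P))
E
```

```text
[array([394.6, 216.1]), array([346.7, 233.2]), array([297. , 251.3])] [array([390, 209,  10,  15, 135], dtype=int32), array([342, 226,  11,  15, 138], dtype=int32), array([292, 244,  11,  16, 148], dtype=int32)]
[[ 514.5 -205.8   84. ]
 [ 521.2  -95.8   84. ]
 [ 526.9   13.4   84. ]]
[array([304.4, 222.2]), array([305.5, 242.5]), array([306.9, 266.5])] [array([301, 217,   8,  11,  80], dtype=int32), array([301, 237,  10,  12,  96], dtype=int32), array([303, 260,   9,  14, 114], dtype=int32)]
[[ 529.8   12.    84. ]
 [ 523.6  -96.7   84. ]
 [ 517.4 -207.8   84. ]]
(323, 414, 108, 66) 24 ((119.04246520996094, 54.76612091064453), (41.44042205810547, 212.41712951660156), 0.27714186906814575)
(323, 414, 108, 66) 35 ((116.35491180419922, 57.44984436035156), (40.97336196899414, 210.0229949951172), 0.2771405577659607)
(129, 301, 112, 87) 24 ((473.93817138671875, 283.04931640625), (194.86923217773438, 134.79017639160156), 87.3888168334961)
(129, 301, 112, 87) 35 ((467.2506103515625, 283.1601257324219), (192.6728973388672, 133.27099609375), 87.38878631591797)
(65, 301, 116, 163) 24 ((447.3152770996094, 449.84820556640625), (372.177001953125, 153.06163024902344), 6.245984077453613)
(65, 301, 116, 163) 35 ((440.92779541015625, 448.0789794921875), (367.9822082519531, 151.33648681640625), 6.245981693267822)
```

jog_arm(motion=[[-0.09,[0.9,0,0],[0,0,0.033]],[-0.09,[0.9,0,0],[0,0,0.033]],[-0.09,[0.9,-0.5,0],[0,0,0.033]],[-0.09,[0.6,-1,0],[0,0,0]],[-0.09,[0.6,-1,0],[0,0,0]],[-0.09,[0.6,-1,0],[0,0,0]],[-0.09,[0.6,-1,0],[0,0,0]],[-0.09,[0.6,-1,0],[0,0,0]],[-0.09,[0.5,-1,0],[0,0,0]],[-0.09,[0.5,-1,0],[0,0,0]]], grip_force=25)

```text
clock: 0.93
position: [374.7, -397.5, 302.4]
tool_rot: [-0.0, 1.0, -0.028, -0.0]
contact_force: [0.6, -0.3, 0.6]
grip_width: 40.0
finger_force: 0.0
```

jog_arm(motion=[[-0.09,[0.22,-1,0.33],[0,0,0]],[-0.09,[0.22,-1,0.33],[0,0,0]],[-0.09,[0.22,-1,0.33],[0,0,0]],[-0.09,[0.22,-1,0.33],[0,0,0]],[-0.09,[0.22,-1,0.33],[0,0,0]],[-0.09,[0.22,-1,0.33],[0,0,0]],[-0.09,[0.22,-1,0.33],[0,0,0]],[-0.09,[0.22,-1,0.33],[0,0,0]],[-0.09,[0.22,-1,0.33],[0,0,0]],[-0.09,[0.22,-1,0.33],[0,0,0]]])

```text
clock: 1.77
position: [457.1, -102.2, 203.2]
tool_rot: [-0.0, 1.0, -0.029, -0.0]
contact_force: [0.6, -0.0, 0.0]
grip_width: 40.3
finger_force: 0.0
```

jog_arm(motion=[[-0.09,[0,-1,0],[0,0,0]],[-0.09,[0,-1,0],[0,0,0]],[-0.09,[0,0,0],[0,0,0]],[-0.09,[0,0,0],[0,0,0]]])

```text
clock: 2.1
position: [460.5, -42.0, 203.5]
tool_rot: [-0.0, 1.0, -0.027, -0.0]
contact_force: [-1.4, -0.7, -0.2]
grip_width: 39.9
finger_force: 0.0
```

```bash
python3 - <<'E'
from h import *
c=viewer.calibration('wrist'); im=viewer.camera('wrist'); cv2.imwrite('pics/w1.png',im)
import pickle; pickle.dump(c,open('w1.pkl','wb')); print(c)
E
```

```text
{'fx': 398.4680019551273, 'fy': 398.4680019551273, 'cx': 315.645407230527, 'cy': 234.53920386367687, 'D': array([-0.0913688,  0.       ,  0.       ,  0.       ,  0.       ]), 'rvec': array([-2.01672516,  2.12485001,  0.30677147]), 'tvec': array([-18.13827266, 432.82737016, 423.98808541])}
```

View pics/w1.png

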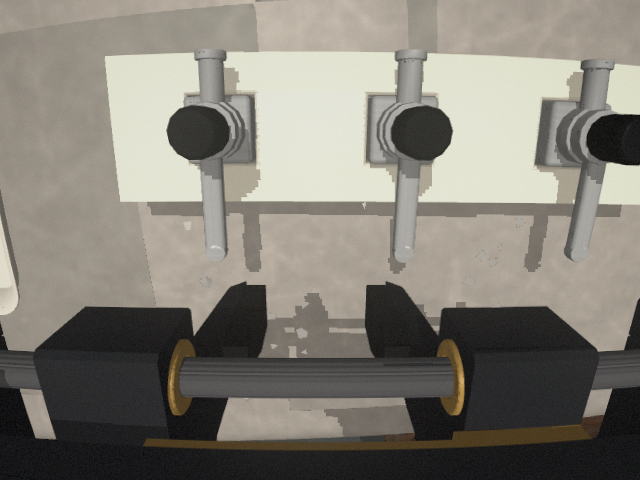

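The wrist view shows lever ends at about (216,254), (404,254) and (577,257), and knob tops near (197,131) and (423,132), with nothing blocking them.

```bash
python3 - <<'E'
from h import *; import pickle
np.set_printoptions(precision=1,suppress=True)
c=pickle.load(open('w1.pkl','rb'))
print(plane('w',[(216,256),(404,256),(577,258)],67,c))
print(plane('w',[(195,131),(424,132)],97,c))
print(plane('w',[(216,254),(404,254),(577,257)],67,c)+0)
E
```

```text
[[ 459.3   15.8   67. ]
 [ 453.6  -93.4   67. ]
 [ 446.2 -200.1   67. ]]
[[530.8   9.8  97. ]
 [524.8 -95.8  97. ]]
[[ 460.5   15.7   67. ]
 [ 454.9  -93.4   67. ]
 [ 446.9 -200.    67. ]]
```

jog_arm(motion=[[-0.09,[0.04,-0.97,0],[0,0,0]],[-0.09,[0.04,-0.97,0],[0,0,0]],[-0.09,[0,0,0.8],[0,0,0]],[-0.09,[0,0,0.8],[0,0,0]],[-0.09,[0,0,0.8],[0,0,0]],[-0.09,[0,0,0.45],[0,0,0]],[-0.09,[0,0,0],[0,0,0]],[-0.09,[0,0,0],[0,0,0]]])

```text
clock: 2.82
position: [466.0, 12.9, 117.9]
tool_rot: [0.0, 1.0, -0.03, -0.001]
contact_force: [0.2, 0.1, 1.5]
grip_width: 40.2
finger_force: 0.0
```

jog_arm(motion=[[-0.09,[0,-0.3,0],[0,0,0]],[-0.09,[0,-0.2,0],[0,0,0]],[-0.09,[0,-0.1,0],[0,0,0]],[-0.09,[0,-0.05,0],[0,0,0]],[-0.09,[0,0,0],[0,0,0]]])

```text
clock: 3.23
position: [467.8, 34.5, 118.8]
tool_rot: [-0.0, 1.0, -0.028, 0.001]
contact_force: [0.2, -0.9, -0.3]
grip_width: 40.2
finger_force: 0.0
```

jog_arm(motion=[[-0.09,[0,-0.05,0],[0,0,0]],[-0.09,[0,-0.05,0],[0,0,0]],[-0.09,[0,0,0],[0,0,0]]])

```text
clock: 3.48
position: [467.6, 36.9, 118.3]
tool_rot: [-0.0, 1.0, -0.029, 0.0]
contact_force: [0.2, 0.3, 0.5]
grip_width: 40.0
finger_force: 0.0
```

jog_arm(motion=[[-0.09,[0,-0.05,0],[0,0,0]],[-0.09,[0,-0.05,0],[0,0,0]],[-0.09,[0,0,0],[0,0,0]]])

```text
clock: 3.73
position: [467.8, 40.0, 118.2]
tool_rot: [-0.0, 1.0, -0.028, -0.0]
contact_force: [-0.7, -0.3, -0.2]
grip_width: 40.1
finger_force: 0.1
```

jog_arm(motion=[[-0.09,[0,-0.05,0],[0,0,0]],[-0.09,[0,-0.05,0],[0,0,0]],[-0.09,[0,0,0],[0,0,0]]])

```text
clock: 3.98
position: [468.0, 43.1, 118.2]
tool_rot: [-0.0, 1.0, -0.028, -0.0]
contact_force: [-0.2, 0.0, -0.7]
grip_width: 40.0
finger_force: 0.1
```

jog_arm(motion=[[-0.09,[0,-0.05,0],[0,0,0]],[-0.09,[0,-0.05,0],[0,0,0]],[-0.09,[0,0,0],[0,0,0]]])

```text
clock: 4.23
position: [468.1, 46.1, 118.2]
tool_rot: [-0.0, 1.0, -0.028, -0.0]
contact_force: [-0.2, -0.5, 0.4]
grip_width: 40.4
finger_force: 0.1
```

jog_arm(motion=[[-0.09,[0,-0.05,0],[0,0,0]],[-0.09,[0,-0.05,0],[0,0,0]],[-0.09,[0,0,0],[0,0,0]]])

```text
clock: 4.48
position: [468.3, 49.1, 118.2]
tool_rot: [-0.0, 1.0, -0.028, 0.0]
contact_force: [0.2, -0.1, -1.0]
grip_width: 40.0
finger_force: 0.1
```

jog_arm(motion=[[-0.09,[0,-0.05,0],[0,0,0]],[-0.09,[0,0,0],[0,0,0]]])

```text
clock: 4.65
position: [468.4, 50.5, 118.2]
tool_rot: [-0.0, 1.0, -0.028, 0.0]
contact_force: [0.7, 0.1, -0.1]
grip_width: 40.2
finger_force: 0.2
```

jog_arm(motion=[[-0.09,[0,-0.05,0],[0,0,0]],[-0.09,[0,-0.03,0],[0,0,0]],[-0.09,[0,0,0],[0,0,0]]])

```text
clock: 4.9
position: [468.5, 52.3, 118.2]
tool_rot: [0.0, 1.0, -0.029, -0.0]
contact_force: [0.9, -1.8, 0.8]
grip_width: 40.1
finger_force: 0.8
```

jog_arm(motion=[[-0.09,[0,-0.05,0],[0,0,0]],[-0.09,[0,0,0],[0,0,0]]])

```text
clock: 5.07
position: [468.6, 53.1, 118.1]
tool_rot: [0.001, 1.0, -0.029, -0.0]
contact_force: [1.5, -4.3, -0.3]
grip_width: 40.6
finger_force: 2.0
```

jog_arm(motion=[[-0.09,[0,-0.05,0],[0,0,0]],[-0.09,[0,0,0],[0,0,0]]])

```text
clock: 5.23
position: [468.6, 53.8, 118.1]
tool_rot: [0.001, 1.0, -0.029, -0.0]
contact_force: [1.4, -7.0, -0.5]
grip_width: 40.5
finger_force: 2.9
```

jog_arm(motion=[[-0.09,[0,0.4,0],[0,0,0]],[-0.09,[0,0.4,0],[0,0,0]],[-0.09,[0,0.2,0],[0,0,0]],[-0.09,[0,0.2,0],[0,0,0]],[-0.09,[0,0.2,0],[0,0,0]],[-0.09,[0,0.2,0],[0,0,0]],[-0.09,[0,0.2,0],[0,0,0]],[-0.09,[0,0.2,0],[0,0,0]],[-0.09,[0,0.1,0],[0,0,0]],[-0.09,[0,0,0],[0,0,0]]])

```text
clock: 6.07
position: [465.1, -8.2, 118.2]
tool_rot: [0.0, 1.0, -0.029, 0.0]
contact_force: [-0.5, -0.6, 0.3]
grip_width: 40.1
finger_force: 0.0
```

jog_arm(motion=[[-0.09,[0,0.1,0],[0,0,0]],[-0.09,[0,0,0],[0,0,0]]])

```text
clock: 6.23
position: [465.0, -10.6, 118.2]
tool_rot: [0.0, 1.0, -0.029, 0.0]
contact_force: [0.2, 0.1, 0.6]
grip_width: 40.2
finger_force: 0.0
```

jog_arm(motion=[[-0.09,[0,0.07,0],[0,0,0]],[-0.09,[0,0.07,0],[0,0,0]],[-0.09,[0,0,0],[0,0,0]]])

```text
clock: 6.48
position: [464.7, -14.8, 118.2]
tool_rot: [0.0, 1.0, -0.029, 0.0]
contact_force: [0.6, 0.3, -0.5]
grip_width: 40.1
finger_force: 0.1
```

jog_arm(motion=[[-0.09,[0,0.05,0],[0,0,0]],[-0.09,[0,0.05,0],[0,0,0]],[-0.09,[0,0,0],[0,0,0]]])

```text
clock: 6.73
position: [464.5, -17.7, 118.2]
tool_rot: [0.0, 1.0, -0.029, -0.0]
contact_force: [-0.1, -0.1, -0.1]
grip_width: 40.3
finger_force: 0.1
```

jog_arm(motion=[[-0.09,[0,0.05,0],[0,0,0]],[-0.09,[0,0,0],[0,0,0]]])

```text
clock: 6.9
position: [464.4, -19.1, 118.2]
tool_rot: [0.0, 1.0, -0.029, 0.0]
contact_force: [-0.1, 1.3, 0.1]
grip_width: 39.8
finger_force: 0.2
```

jog_arm(motion=[[-0.09,[0,0.05,0],[0,0,0]],[-0.09,[0,0,0],[0,0,0]]])

```text
clock: 7.07
position: [464.5, -19.9, 118.2]
tool_rot: [-0.0, 1.0, -0.028, 0.0]
contact_force: [0.8, 2.7, -0.1]
grip_width: 39.9
finger_force: 1.3
```

jog_arm(motion=[[-0.09,[0,0.05,0],[0,0,0]],[-0.09,[0,0.03,0],[0,0,0]],[-0.09,[0,0,0],[0,0,0]]])

```text
clock: 7.32
position: [464.5, -21.1, 118.2]
tool_rot: [-0.001, 1.0, -0.028, 0.0]
contact_force: [0.6, 8.3, -0.6]
grip_width: 40.4
finger_force: 3.3
```

jog_arm(motion=[[-0.09,[0,-0.3,0],[0,0,0]],[-0.09,[0,-0.1,-0.5],[0,0,0]],[-0.09,[0,0,-0.5],[0,0,0]],[-0.09,[0,0.9,0],[0,0,0]],[-0.09,[0,0.9,0],[0,0,0]],[-0.09,[0,0.9,0],[0,0,0]],[-0.09,[0,0,0],[0,0,0]],[-0.09,[0,0,0],[0,0,0]]])

```text
clock: 7.98
position: [459.8, -93.5, 148.1]
tool_rot: [0.001, 1.0, -0.031, -0.0]
contact_force: [0.4, 0.8, -0.5]
grip_width: 40.2
finger_force: 0.0
```

jog_arm(motion=[[-0.09,[0,0,0.5],[0,0,0]],[-0.09,[0,0,0.5],[0,0,0]],[-0.09,[0,-0.3,0],[0,0,0]],[-0.09,[0,-0.2,0],[0,0,0]],[-0.09,[0,-0.05,0],[0,0,0]],[-0.09,[0,0,0],[0,0,0]]])

```text
clock: 8.48
position: [461.7, -73.8, 118.8]
tool_rot: [-0.0, 1.0, -0.027, 0.0]
contact_force: [0.0, 0.0, 0.5]
grip_width: 40.0
finger_force: 0.0
```

jog_arm(motion=[[-0.09,[0,-0.05,0],[0,0,0]],[-0.09,[0,0,0],[0,0,0]]])

```text
clock: 8.65
position: [461.7, -73.5, 118.7]
tool_rot: [0.0, 1.0, -0.028, 0.001]
contact_force: [0.1, -0.0, 0.2]
grip_width: 40.1
finger_force: 0.0
```

jog_arm(motion=[[-0.09,[0,-0.05,0],[0,0,0]],[-0.09,[0,0,0],[0,0,0]]])

```text
clock: 8.82
position: [461.5, -72.4, 118.5]
tool_rot: [0.0, 1.0, -0.029, 0.0]
contact_force: [0.1, -1.1, 0.6]
grip_width: 40.6
finger_force: 0.3
```

jog_arm(motion=[[-0.09,[0,-0.05,0],[0,0,0]],[-0.09,[0,0,0],[0,0,0]]])

```text
clock: 8.98
position: [461.5, -71.5, 118.4]
tool_rot: [0.0, 1.0, -0.029, 0.0]
contact_force: [-0.3, -3.1, 2.2]
grip_width: 40.2
finger_force: 1.6
```

jog_arm(motion=[[-0.09,[0,-0.05,0],[0,0,0]],[-0.09,[0,-0.04,0],[0,0,0]],[-0.09,[0,0,0],[0,0,0]]])

```text
clock: 9.23
position: [461.6, -70.0, 118.3]
tool_rot: [0.001, 1.0, -0.03, 0.0]
contact_force: [0.4, -7.8, 1.2]
grip_width: 40.2
finger_force: 3.8
```

jog_arm(motion=[[-0.09,[0,-0.03,0],[0,0,0]],[-0.09,[0,0,0],[0,0,0]]])

```text
clock: 9.4
position: [461.6, -69.7, 118.3]
tool_rot: [0.001, 1.0, -0.03, 0.0]
contact_force: [0.3, -9.2, 1.4]
grip_width: 40.1
finger_force: 4.5
```

jog_arm(motion=[[-0.09,[0,0.4,0],[0,0,0]],[-0.09,[0,0.4,0],[0,0,0]],[-0.09,[0,0.2,0],[0,0,0]],[-0.09,[0,0.1,0],[0,0,0]],[-0.09,[0,0.1,0],[0,0,0]],[-0.09,[0,0.05,0],[0,0,0]],[-0.09,[0,0,0],[0,0,0]]])

```text
clock: 9.98
position: [459.5, -104.3, 118.2]
tool_rot: [-0.0, 1.0, -0.028, -0.0]
contact_force: [0.0, 0.3, -0.7]
grip_width: 40.0
finger_force: 0.0
```

jog_arm(motion=[[-0.09,[0,0.05,0],[0,0,0]],[-0.09,[0,0.05,0],[0,0,0]],[-0.09,[0,0,0],[0,0,0]]])

```text
clock: 10.23
position: [459.3, -107.6, 118.2]
tool_rot: [0.0, 1.0, -0.029, -0.0]
contact_force: [-0.1, 0.4, 0.0]
grip_width: 40.3
finger_force: 0.0
```

jog_arm(motion=[[-0.09,[0,0.05,0],[0,0,0]],[-0.09,[0,0.05,0],[0,0,0]],[-0.09,[0,0,0],[0,0,0]]])

```text
clock: 10.48
position: [459.1, -110.9, 118.2]
tool_rot: [0.0, 1.0, -0.029, -0.0]
contact_force: [-0.5, 0.1, -0.7]
grip_width: 40.2
finger_force: 0.1
```

jog_arm(motion=[[-0.09,[0,0.05,0],[0,0,0]],[-0.09,[0,0.05,0],[0,0,0]],[-0.09,[0,0,0],[0,0,0]]])

```text
clock: 10.73
position: [458.9, -113.9, 118.2]
tool_rot: [0.0, 1.0, -0.029, -0.0]
contact_force: [-0.5, 0.2, -0.1]
grip_width: 40.1
finger_force: 0.1
```

jog_arm(motion=[[-0.09,[0,0.05,0],[0,0,0]],[-0.09,[0,0,0],[0,0,0]]])

```text
clock: 10.9
position: [458.8, -115.1, 118.2]
tool_rot: [-0.0, 1.0, -0.029, -0.0]
contact_force: [-0.4, 1.4, 0.5]
grip_width: 40.0
finger_force: 0.7
```

jog_arm(motion=[[-0.09,[0,0.05,0],[0,0,0]],[-0.09,[0,0,0],[0,0,0]]])

```text
clock: 11.07
position: [458.7, -116.0, 118.2]
tool_rot: [-0.0, 1.0, -0.028, -0.0]
contact_force: [-0.5, 3.0, 0.2]
grip_width: 39.9
finger_force: 2.0
```

jog_arm(motion=[[-0.09,[0,0.05,0],[0,0,0]],[-0.09,[0,0.05,0],[0,0,0]],[-0.09,[0,0,0],[0,0,0]]])

```text
clock: 11.32
position: [458.7, -117.7, 118.1]
tool_rot: [-0.001, 1.0, -0.028, -0.0]
contact_force: [-0.7, 8.1, 1.2]
grip_width: 40.3
finger_force: 4.1
```

jog_arm(motion=[[-0.09,[0,0.03,0],[0,0,0]],[-0.09,[0,0,0],[0,0,0]]])

```text
clock: 11.48
position: [458.7, -118.1, 118.1]
tool_rot: [-0.001, 1.0, -0.027, -0.0]
contact_force: [-1.0, 8.8, 1.6]
grip_width: 40.0
finger_force: 4.8
```

jog_arm(motion=[[-0.09,[0,-0.3,0],[0,0,0]],[-0.09,[0,-0.05,-0.5],[0,0,0]],[-0.09,[0,0,-0.5],[0,0,0]],[-0.09,[0,0.78,0],[0,0,0]],[-0.09,[0,0.78,0],[0,0,0]],[-0.09,[0,0.78,0],[0,0,0]],[-0.09,[0,0.78,0],[0,0,0]],[-0.09,[0,0,0.5],[0,0,0]],[-0.09,[0,0,0.5],[0,0,0]],[-0.09,[0,0,0],[0,0,0]]])

```text
clock: 12.32
position: [452.5, -204.0, 116.4]
tool_rot: [-0.0, 1.0, -0.029, -0.001]
contact_force: [-0.3, 0.5, 0.1]
grip_width: 40.1
finger_force: 0.0
```

jog_arm(motion=[[-0.09,[0,-0.25,0],[0,0,0]],[-0.09,[0,-0.15,0],[0,0,0]],[-0.09,[0,-0.05,0],[0,0,0]],[-0.09,[0,0,0],[0,0,0]]])

```text
clock: 12.65
position: [455.2, -188.9, 118.9]
tool_rot: [0.0, 1.0, -0.028, 0.001]
contact_force: [0.0, -0.7, 0.3]
grip_width: 40.3
finger_force: 0.0
```

jog_arm(motion=[[-0.09,[0,-0.05,0],[0,0,0]],[-0.09,[0,-0.05,0],[0,0,0]],[-0.09,[0,0,0],[0,0,0]]])

```text
clock: 12.9
position: [455.0, -186.8, 118.5]
tool_rot: [0.0, 1.0, -0.028, 0.0]
contact_force: [0.3, 0.8, -0.1]
grip_width: 40.4
finger_force: 0.0
```

jog_arm(motion=[[-0.09,[0,-0.05,0],[0,0,0]],[-0.09,[0,-0.05,0],[0,0,0]],[-0.09,[0,0,0],[0,0,0]]])

```text
clock: 13.15
position: [455.0, -183.8, 118.2]
tool_rot: [-0.0, 1.0, -0.029, -0.0]
contact_force: [-0.7, -1.1, 0.1]
grip_width: 40.0
finger_force: 0.2
```

jog_arm(motion=[[-0.09,[0,-0.05,0],[0,0,0]],[-0.09,[0,0,0],[0,0,0]]])

```text
clock: 13.32
position: [455.0, -182.4, 118.2]
tool_rot: [0.0, 1.0, -0.029, -0.0]
contact_force: [-0.3, -0.5, 0.8]
grip_width: 40.6
finger_force: 0.3
```

jog_arm(motion=[[-0.09,[0,-0.05,0],[0,0,0]],[-0.09,[0,0,0],[0,0,0]]])

```text
clock: 13.48
position: [455.1, -181.4, 118.2]
tool_rot: [0.0, 1.0, -0.029, 0.0]
contact_force: [-0.8, -2.5, -0.1]
grip_width: 40.3
finger_force: 1.3
```

jog_arm(motion=[[-0.09,[0,-0.05,0],[0,0,0]],[-0.09,[0,0,0],[0,0,0]]])

```text
clock: 13.65
position: [455.1, -180.5, 118.3]
tool_rot: [0.001, 1.0, -0.029, 0.0]
contact_force: [-0.1, -5.9, -0.6]
grip_width: 40.4
finger_force: 2.6
```

jog_arm(motion=[[-0.09,[0,-0.05,0],[0,0,0]],[-0.09,[0,-0.02,0],[0,0,0]],[-0.09,[0,0,0],[0,0,0]]])

```text
clock: 13.9
position: [455.2, -179.6, 118.4]
tool_rot: [0.001, 1.0, -0.03, 0.0]
contact_force: [-1.0, -8.1, -0.7]
grip_width: 39.8
finger_force: 4.1
```

jog_arm(motion=[[-0.09,[0,0.4,0],[0,0,0]],[-0.09,[0,0.4,0],[0,0,0]],[-0.09,[0,0.2,0],[0,0,0]],[-0.09,[0,0.1,0],[0,0,0]],[-0.09,[0,0.1,0],[0,0,0]],[-0.09,[0,0.1,0],[0,0,0]],[-0.09,[0,0.05,0],[0,0,0]],[-0.09,[0,0,0],[0,0,0]]])

```text
clock: 14.57
position: [453.0, -217.9, 118.2]
tool_rot: [-0.0, 1.0, -0.029, -0.0]
contact_force: [0.0, -0.6, 0.5]
grip_width: 40.3
finger_force: 0.0
```

jog_arm(motion=[[-0.09,[0,0.05,0],[0,0,0]],[-0.09,[0,0.05,0],[0,0,0]],[-0.09,[0,0,0],[0,0,0]]])

```text
clock: 14.82
position: [452.8, -220.9, 118.2]
tool_rot: [0.0, 1.0, -0.029, -0.0]
contact_force: [-0.9, 0.5, -1.0]
grip_width: 40.1
finger_force: 0.2
```

jog_arm(motion=[[-0.09,[0,0.05,0],[0,0,0]],[-0.09,[0,0.05,0],[0,0,0]],[-0.09,[0,0,0],[0,0,0]]])

```text
clock: 15.07
position: [452.6, -224.1, 118.2]
tool_rot: [0.0, 1.0, -0.029, -0.0]
contact_force: [-0.6, 0.8, 0.7]
grip_width: 40.0
finger_force: 0.2
```

jog_arm(motion=[[-0.09,[0,0.05,0],[0,0,0]],[-0.09,[0,0,0],[0,0,0]]])

```text
clock: 15.23
position: [452.4, -225.1, 118.1]
tool_rot: [-0.0, 1.0, -0.029, -0.0]
contact_force: [-0.2, 3.1, 0.6]
grip_width: 39.9
finger_force: 0.9
```

jog_arm(motion=[[-0.09,[0,0.05,0],[0,0,0]],[-0.09,[0,0,0],[0,0,0]]])

```text
clock: 15.4
position: [452.4, -226.0, 118.1]
tool_rot: [-0.001, 1.0, -0.028, -0.0]
contact_force: [-1.3, 4.8, 1.4]
grip_width: 40.1
finger_force: 2.3
```

jog_arm(motion=[[-0.09,[0,0.05,0],[0,0,0]],[-0.09,[0,0,0],[0,0,0]]])

```text
clock: 15.57
position: [452.4, -226.8, 118.1]
tool_rot: [-0.001, 1.0, -0.028, -0.0]
contact_force: [-1.2, 7.4, 1.5]
grip_width: 40.5
finger_force: 3.4
```

jog_arm(motion=[[-0.09,[0,-0.35,0],[0,0,0]],[0.3,[0,0,-0.9],[0,0,0]],[0.3,[0,0,-0.9],[0,0,0]],[0.3,[-0.03,-0.95,-0.9],[0,0,0]],[0.3,[-0.03,-0.95,0],[0,0,0]],[0.3,[-0.03,-0.95,0],[0,0,0]],[0.3,[-0.03,-0.95,0],[0,0,0]],[0.3,[-0.03,-0.95,0],[0,0,0]],[0.3,[-0.03,-0.95,0],[0,0,0]],[0.3,[0,-0.95,0],[0,0,0]]])

```text
clock: 16.4
position: [459.2, -17.2, 199.5]
tool_rot: [0.0, 1.0, -0.029, 0.001]
contact_force: [0.7, 0.0, -0.7]
grip_width: 57.1
finger_force: 0.0
```

jog_arm(motion=[[0.3,[0,-0.95,0],[0,0,0]],[0.3,[0,0,0],[0,0,0]],[0.3,[0,0,0],[0,0,0]],[0.3,[0,0,0],[0,0,0]]])

```text
clock: 16.73
position: [460.8, 9.5, 199.3]
tool_rot: [0.0, 1.0, -0.029, 0.0]
contact_force: [-0.5, -0.3, 0.3]
grip_width: 57.6
finger_force: 0.0
```

```bash
python3 - <<'E'
from h import *
np.set_printoptions(precision=1,suppress=True)
c=viewer.calibration('wrist'); im=viewer.camera('wrist'); cv2.imwrite('pics/w2.png',im); print(monitor.get_obs()['position'])
g=im.max(2)<70; g[230:]=0
B,l=blobs(g,500)
for b,s in B: 
    print(b,s); print(plane('w',[b],90,c),plane('w',[b],97,c))
E
```

```text
[460.7   8.9 199.2]
[300.6 127.4] [ 273   99   56   57 2384]
[[529.9  12.1  90. ]] [[530.   11.8  97. ]]
[523.9 129.1] [ 489  103   70   54 3091]
[[524.4 -94.1  90. ]] [[524.7 -90.5  97. ]]
```

View pics/w2.png

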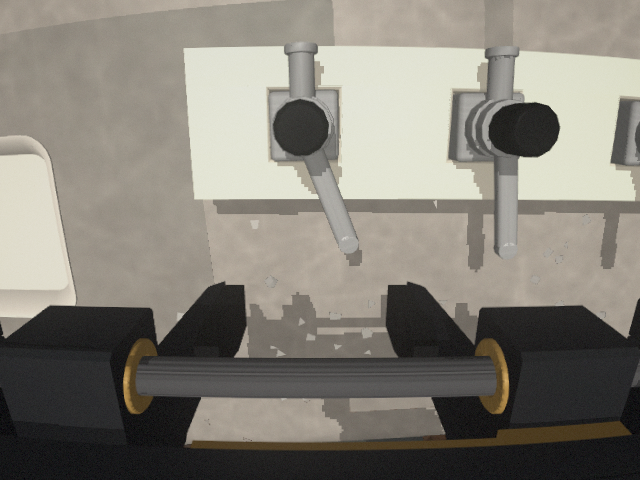

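The left valve's lever end is swung right to (348,243), its knob is centred at (300,127), and the valve is seated.

jog_arm(motion=[[0.3,[0.77,-0.08,0],[0,0,0]],[0.3,[0.77,-0.08,0],[0,0,0]],[0.3,[0.77,-0.08,0],[0,0,0]],[0.3,[0,0,0.4],[0,0,0]],[0.3,[0,0,0.4],[0,0,0]],[0.3,[0,0,0.4],[0,0,0]],[0.3,[0,0,0.4],[0,0,0]],[0.3,[0,0,0.4],[0,0,0]],[0.3,[0,0,0.1],[0,0,0]],[0.3,[0,0,0],[0,0,0]]])

```text
clock: 17.62
position: [529.1, 13.3, 134.9]
tool_rot: [0.0, 1.0, -0.028, -0.001]
contact_force: [0.0, -0.4, 0.9]
grip_width: 57.1
finger_force: 0.0
```

jog_arm(motion=[[0.3,[0,0,0],[0,0,0]]])

```text
clock: 17.7
position: [530.1, 13.4, 136.1]
tool_rot: [0.0, 1.0, -0.029, -0.0]
contact_force: [-0.2, 0.3, 0.5]
grip_width: 57.2
finger_force: 0.0
```

jog_arm(motion=[[-0.3,[0,0.04,0.03],[0,0,0]],[-1,[0,0,0],[0,0,0]],[-1,[0,0,0],[0,0,0]],[-1,[0,0,0],[0,0,0]],[-1,[0,0,0],[0,0,0]],[-1,[0,0,0],[0,0,0]]], grip_force=25)

```text
clock: 18.2
position: [530.3, 12.4, 135.5]
tool_rot: [-0.0, 1.0, -0.028, 0.0]
contact_force: [-1.4, 0.3, 1.7]
grip_width: 25.0
finger_force: 25.0
```

jog_arm(motion=[[-1,[0,0,-0.1],[0,0,0]],[-1,[0,0,-0.2],[0,0,0]],[-1,[0,0,-0.2],[0,0,0]],[-1,[0,0,-0.2],[0,0,0]],[-1,[0,0,-0.2],[0,0,0]],[-1,[0,0,-0.3],[0,0,0]],[-1,[0,0,-0.4],[0,0,0]],[-1,[0,0,-0.4],[0,0,0]],[-1,[0,0,-0.4],[0,0,0]],[-1,[0,0,0],[0,0,0]]])

```text
clock: 19.03
position: [531.7, 12.2, 210.4]
tool_rot: [-0.0, 1.0, -0.029, 0.002]
contact_force: [-0.1, 0.5, -4.8]
grip_width: 25.7
finger_force: 25.0
```

jog_arm(motion=[[-1,[-0.1,-0.3,0],[0,0,0]],[-1,[-0.18,-0.65,0],[0,0,0]],[-1,[-0.18,-0.7,0],[0,0,0]],[-1,[-0.18,-0.7,0],[0,0,0]],[-1,[-0.18,-0.7,0],[0,0,0]],[-1,[-0.18,-0.7,0],[0,0,0]],[-1,[-0.18,-0.7,0],[0,0,0]],[-1,[-0.18,-0.7,0],[0,0,0]],[-1,[-0.18,-0.7,0],[0,0,0]],[-1,[-0.18,-0.7,0],[0,0,0]]])

```text
clock: 19.87
position: [488.6, 212.8, 206.6]
tool_rot: [0.0, 1.0, -0.028, -0.001]
contact_force: [0.1, -0.9, -4.4]
grip_width: 25.3
finger_force: 25.0
```

jog_arm(motion=[[-1,[-0.18,-0.7,0],[0,0,0]],[-1,[-0.18,-0.7,0],[0,0,0]],[-1,[-0.18,-0.65,0],[0,0,0]],[-1,[-0.1,-0.35,0],[0,0,0]],[-1,[0,0,0],[0,0,0]],[-1,[0,0,0],[0,0,0]]])

```text
clock: 20.37
position: [474.3, 284.1, 206.8]
tool_rot: [0.001, 1.0, -0.028, -0.0]
contact_force: [0.5, -0.8, -4.3]
grip_width: 25.1
finger_force: 25.0
```

```bash
python3 - <<'E'
from h import *
im=viewer.camera('scene'); cv2.imwrite('pics/s2.png',cv2.resize(im[180:420,60:380],None,fx=2.4,fy=2.4)); print(monitor.get_obs()['position'])
E
```

```text
[474.81689796 282.98918905 206.8413317 ]
```

View pics/s2.png

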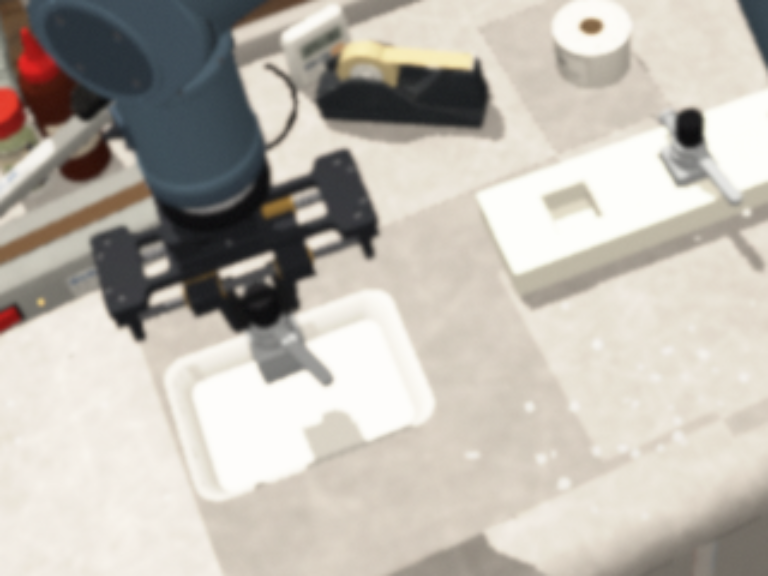

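The valve hangs upright over the tray's middle with its lever end at (325,378), swung right of the tray's short-edge direction.

jog_arm(motion=[[-1,[0,0,0.2],[0,0,0]],[-1,[0,0,0.35],[0,0,0]],[-1,[0,0,0.35],[0,0,0]],[-1,[0,0,0.35],[0,0,0]],[-1,[0,0,0.35],[0,0,0]],[-1,[0,0,0.3],[0,0,0]],[-1,[0,0,0.2],[0,0,0]],[-1,[0,0,0.1],[0,0,0]],[-1,[0,0,0],[0,0,0]],[-1,[0,0,0],[0,0,0]]])

```text
clock: 21.25
position: [475.0, 284.4, 141.4]
tool_rot: [-0.0, 1.0, -0.029, 0.0]
contact_force: [-0.8, 0.2, -4.8]
grip_width: 25.4
finger_force: 25.0
```

jog_arm(motion=[[-1,[0,0,0.04],[0,0,0]],[-1,[0,0,0.04],[0,0,0]],[-1,[0,0,0],[0,0,0]]])

```text
clock: 21.5
position: [474.9, 284.3, 139.1]
tool_rot: [-0.0, 1.0, -0.029, 0.0]
contact_force: [0.2, 0.2, -4.6]
grip_width: 25.1
finger_force: 25.0
```

jog_arm(motion=[[-1,[0,0,0.04],[0,0,0]],[-1,[0,0,0.03],[0,0,0]],[-1,[0,0,0],[0,0,0]]])

```text
clock: 21.75
position: [474.8, 284.2, 136.7]
tool_rot: [0.0, 1.0, -0.029, -0.0]
contact_force: [0.2, 0.4, -3.4]
grip_width: 25.1
finger_force: 25.0
```

jog_arm(motion=[[-1,[0,0,0.03],[0,0,0]],[-1,[0,0,0],[0,0,0]]])

```text
clock: 21.92
position: [474.8, 284.2, 135.8]
tool_rot: [0.0, 1.0, -0.029, -0.0]
contact_force: [0.9, -0.3, -5.1]
grip_width: 25.2
finger_force: 25.0
```

jog_arm(motion=[[-1,[0,0,0.03],[0,0,0]],[-1,[0,0,0],[0,0,0]]])

```text
clock: 22.08
position: [474.8, 284.2, 134.9]
tool_rot: [0.0, 1.0, -0.029, -0.0]
contact_force: [0.9, 0.5, -5.5]
grip_width: 25.5
finger_force: 25.0
```

jog_arm(motion=[[-1,[0,0,0.03],[0,0,0]],[-1,[0,0,0],[0,0,0]]])

```text
clock: 22.25
position: [474.8, 284.2, 134.0]
tool_rot: [0.0, 1.0, -0.029, -0.0]
contact_force: [0.7, -0.0, -5.4]
grip_width: 25.2
finger_force: 25.0
```

jog_arm(motion=[[-1,[0,0,0.03],[0,0,0]],[-1,[0,0,0],[0,0,0]]])

```text
clock: 22.42
position: [474.8, 284.2, 133.0]
tool_rot: [0.0, 1.0, -0.029, -0.0]
contact_force: [0.7, -0.8, -4.7]
grip_width: 24.9
finger_force: 25.0
```

jog_arm(motion=[[-1,[0,0,0.03],[0,0,0]],[-1,[0,0,0],[0,0,0]]])

```text
clock: 22.58
position: [474.8, 284.3, 132.3]
tool_rot: [-0.0, 1.0, -0.029, -0.0]
contact_force: [0.1, -0.6, -4.5]
grip_width: 24.7
finger_force: 25.0
```

jog_arm(motion=[[-1,[0,0,0.03],[0,0,0]],[-1,[0,0,0],[0,0,0]]])

```text
clock: 22.75
position: [474.9, 284.7, 132.0]
tool_rot: [-0.0, 1.0, -0.028, 0.0]
contact_force: [-1.1, -1.2, 2.9]
grip_width: 25.1
finger_force: 25.0
```

jog_arm(motion=[[-0.2,[0,0,0],[0,0,0]],[-0.1,[0,0,0],[0,0,0]],[0.2,[0,0,0],[0,0,0]],[0.2,[0,0,0],[0,0,0]],[0.2,[0,0,-0.3],[0,0,0]],[0.2,[0,0,-0.6],[0,0,0]],[0.2,[0,0,-0.9],[0,0,0]],[0.2,[-0.5,0,-0.9],[0,0,0]],[0.2,[-0.9,0,-0.9],[0,0,0]],[0.2,[-0.9,0,0],[0,0,0]]])

```text
clock: 23.58
position: [407.7, 289.8, 244.5]
tool_rot: [-0.003, 1.0, -0.029, 0.004]
contact_force: [0.5, 1.2, -0.5]
grip_width: 53.3
finger_force: 0.0
```

jog_arm(motion=[[0.2,[0,0.9,0],[0,0,0]],[0.2,[0,0.9,0],[0,0,0]],[0.2,[0,0.9,0],[0,0,0]],[0.2,[0,0.9,0],[0,0,0]],[0.2,[0,0.9,0],[0,0,0]],[0.2,[0,0,0],[0,0,0]]])

```text
clock: 24.08
position: [397.8, 148.3, 239.6]
tool_rot: [0.002, 1.0, -0.032, -0.0]
contact_force: [-0.5, 0.9, -0.4]
grip_width: 52.8
finger_force: 0.0
```

```bash
python3 - <<'E'
from h import *
im=viewer.camera('scene'); cv2.imwrite('pics/s3.png',cv2.resize(im[180:420,100:420],None,fx=2.4,fy=2.4)); print(monitor.get_obs()['position'])
E
```

```text
[398.23985791 150.92679195 239.90042973]
```

View pics/s3.png

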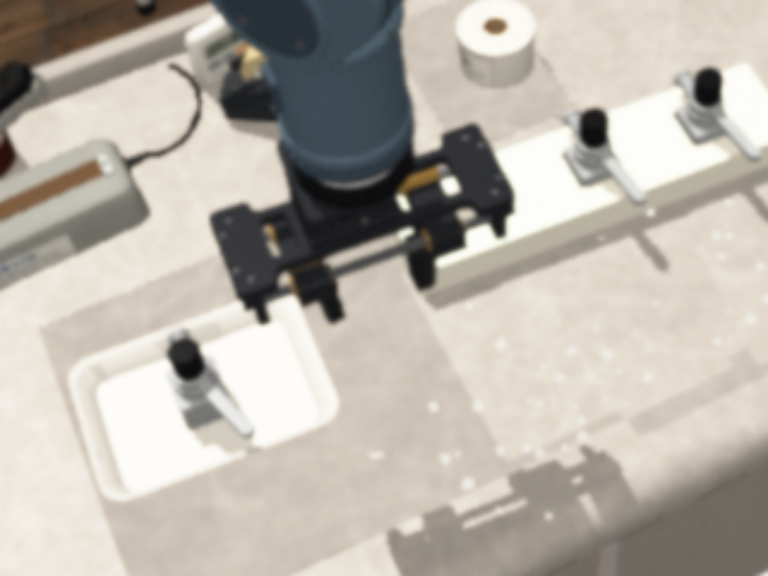

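The valve stands upright in the tray at (190,390) with its lever end at (248,432). The other two valves are seated. I'll check the lever angle before handing in.

```bash
python3 - <<'E'
from h import *
f=lambda u,v:(u/2.4+100,v/2.4+180)
for (e,ax,z,k) in (((249,433),(474.8,284.2),61,(186,357)),((640,196),(523.4,-96),64,(593,128))):
    p=plane('scene',[f(*e)],z)[0]; q=plane('scene',[f(*k)],z+20)[0]
    d=p[:2]-ax; d2=p[:2]-q[:2]
    print(p,q,[np.hypot(*v) for v in(d,d2)],[np.degrees(np.arctan2(-v[1],-v[0])) +3.3 for v in (d,d2)])
E
```

```text
[400.09376439 262.81239346  61.        ] [470.86071917 283.77657523  81.        ] [np.float64(77.70747295228537), np.float64(73.80690215902776)] [np.float64(19.27585822498663), np.float64(19.80152941440666)]
[ 452.85860717 -103.57413058   64.        ] [520.50791006 -96.19140661  84.        ] [np.float64(70.94685021665875), np.float64(68.05095733262137)] [np.float64(9.428451162867056), np.float64(9.528172646765864)]
```

```bash
python3 -c "
from plant import order
print(order.hand_in())"
```

```text
the job is handed in; nothing more can be done
None
```

I rocked all three levers in order, found the left valve to be the loose one, set it upright in the tray with its lever about 0.34 rad to the right, left the other two seated, and handed the job in at about 24 s; no verdict was returned.

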